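Open the counterweighted platen and push the artwork home

TASK

Push the clear platen of the animation stand up by its orange bar, past its balance point, so that it stays fully open by itself. Then push the wooden artwork carrier along the light pad until its whole far edge sits flush against the red register bar. Only push with the fingers: do not grip the bar, do not pick up the carrier, and leave everything else on the table where it stands.

Things in the scene. Friction and masses are not known exactly. Their poses are not given: they have to be found in the camera images.
- stand: Animation stand, fixed. Origin on the table top (z 0), x from the push bar towards the hinge (away from the robot), y left, z up; mm in this frame. Grey baseboard x -190 to 230, y +-240, top z 18. White light pad x -160 to 100, y +-120, flat top z 33. Hinge axis along y at x 125, z 85; hinge blocks y +-133 to +-157, up to z 93. With the carrier fully home, the carrier's centre is at x 0.
- register (a point): Middle of the near face of the red register bar, at its foot: x 70, y 0, z 33 mm in the stand's frame. The bar is 200 mm long along the stand's y, 16 thick and 9 high above the pad; this face, across the stand's x, is the stop for the carrier's far edge.
- platen (a joint): Platen angle, rad: 0 shut (level over the pad), grows as the push bar swings up and away from the robot, 1.45 open against its stop. Counterweighted: below its balance point (about 0.8 rad, varying by 0.06) it falls shut, beyond it swings open by itself within a few seconds and stays. Damped hinge; from shut it needs about 0.3 N m.
- platen_frame: Platen: black frame with clear panel, and an orange push bar. Origin at the middle of the hinge axis; axes as the stand's when shut, turning with the joint. In its frame, mm: frame x -190 to -10, y +-112, z -41 to -29; bar along y, +-115, at x -225, z 45, held by two 12 mm rods at y +-105 sloping up from the frame's front corners; between them the space under the bar is open.
- bar_mid (a point): Middle of the orange push bar, on its axis (22 mm diameter, 230 long). Shut: 130 mm above the table, 97 above the pad, 225 before the hinge axis and 45 above it. It moves on a circle about the hinge; the bar is pushed up and away from its near, lower side.
- bar_front: Thin black rubber strip along the push bar's side that faces the robot (8 mm high, 180 long, 1.3 proud of the bar). Its origin lies on the hinge axis, as the platen frame's.
- bar_back: The same strip on the push bar's side that faces the hinge. Pressing both strips at once is gripping the bar. Its origin lies on the hinge axis.
- carrier_mid (a point): Centre (half-way up) of the artwork carrier: loose wooden plate 140 (its x) x 150 (its y) x 12 mm, about 0.25 kg, black cut-outs on paper on top. It lies flat on the light pad, partly under the shut platen, roughly square to the stand, its near edge sticking out towards the robot; its far edge starts 35 to 60 mm short of the register bar.
- puppet: Bystander: turned wooden puppet, 100 tall, 48 across its foot (mm). Origin at the centre of its underside.
- tape: Bystander: yellow roll of tape lying flat, 56 across, 24 high (mm). Origin at the centre of its underside.
- shaker: Bystander: clear jar with a blue cap, 48 across, 85 high (mm). Origin at the centre of its underside.
- phone: Bystander: black phone lying flat, 150 x 74 x 9 (mm). Origin at the centre of its underside.
- fork: Bystander: wooden fork lying flat, 157 long, 4 thick (mm). Origin at the centre of its underside.
- penpot: Bystander: blue empty ceramic pot, 72 across, 95 high (mm). Origin at the centre of its underside.
Things that resemble listed ones, but are neither listed nor needed, are in the scene too. Of the things like the part that bears carrier_mid, leave any that is green or turquoise; of the rest the larger one is meant.

How it is judged:
On the way, in this order (a step that is already met when the one before it is completed fails the run):
1. the platen stands fully open by itself, untouched by the fingers (value of joint platen above 1.35 rad and contact force between the fingers and platen_frame below 0.2 N), for 0.2 s.
2. the carrier is home against the register bar (x of carrier_mid in the frame of stand between -0.004 and 0.006 m and y of carrier_mid in the frame of stand between -0.045 and 0.045 m and z of carrier_mid in the frame of stand below 0.044 m and angle between the x axis of carrier_mid and the x axis of stand, either way round below 0.07 rad), for 0.1 s.
At the end, for the whole second after the job is handed in: the platen rests open (above 1.35 rad), and the carrier lies flat and at rest on the pad with its far edge within 4 mm of the register bar, square to it within 0.07 rad and within 45 mm of the pad's centre line sideways (all of step 2 and value of joint platen above 1.35 rad and velocity of joint platen below 0.05 rad/s); the robot touches nothing.
It fails at once if the push bar is gripped (pressed on its front and its back at once) (contact force between the fingers and bar_front above 2 N and contact force between the fingers and bar_back above 2 N).
It fails at once if the carrier is lifted off the pad by 12 mm or tipped (height (world z) of carrier_mid above 0.051 m or angle between carrier_mid's own z axis and vertical above 0.15 rad).
It fails at once if a bystander is moved by more than 20 mm (distance of any of puppet, tape, shaker, phone, fork, penpot from where it was at the start of the episode above 0.02 m).
It also fails if it takes over 54 s, if anything falls off the work surface, if the arm or the gripper's body presses on something with over 40 N, if the wrist force passes 120 N, or if a joint passes its speed limit or range.

ROBOT

A 6-joint arm with a two-finger parallel gripper is mounted at the origin on the work surface. World frame = base frame: x ahead of the robot, y to its left, z up, the work surface at z = 0. Lengths are in m, angles in rad, forces in N, time in s.
With the tool pointing down it reaches from about 0.3 to 0.775 m from the base axis. Payload 14.6 kg.
Tool frame: the origin (TCP) lies on the centre line of the jaws, within the pads' length; the fingertips stand 8 mm ahead of it and the grasp point (between the pads) lies 11 mm behind it; y points along the fingers, z is the direction in which the jaws open and shut, and the axes are right-handed (so a half turn about y gives the same grasp; the last joint's range is limited). The gripper opens to 85 mm and grips with 20 to 120 N. Pads are 22 mm wide; open, the fingers measure 114 mm over their backs; the gripper's body (76 mm by 85 mm) begins 54 mm behind the grasp point. The pads swing forward as they close: fully open they stand 13 mm farther back than shut.
Start: joints at [-1.212, 0.3, 1.521, -0, 1.321, -0.067], TCP at [0.227, -0.501, 0.239] pointing down, gripper open.
Joint ranges: [-3.03, 3.03], [-0.79, 2.21], [0.23, 2.52], [-1.04, 4.18], [0, 3.07], [-2.55, 2.55]. Speed limits (rad/s): [2.22, 2.22, 2.57, 3.14, 3.14, 3.14].

INTERFACE

Orientations are given as [roll, pitch, yaw] about the fixed x, y, z axes, in that order (R = Rz(yaw) Ry(pitch) Rx(roll)).
In Python, from cell import telemetry, imaging, workorder gives the robot as it stands.
- The arm moves only by the tool apply_moves, never from a script. Its argument "moves" is a list that holds one entry, the list of rows, each a list of 7 numbers: the shift along the world's x, y, z in units of 60 mm (1.0 is 60 mm), then the turn, a rotation vector about the world's x, y, z in units of 10 degrees (1.0 is 10 degrees), then the gripper command: -1 is shut, 1 is fully open, values between are in proportion. A call has 1 to 12 rows; each row is the pose to reach, as a shift and turn from the pose commanded when the call began; what a row does not reach only later rows make up. A row lasts 1/8 s, in which the tool goes at most 62.5 mm and 10.7 degrees, less where a joint would pass 70% of its speed; a pose out of reach is approached as far as the arm can. A call with a gripper value outside its range is refused whole. The fingers move at their own pace and stop on an object; "grip_force" is the grip in N (left out, the last holds). Time passes only in rows, so rows that repeat a pose let the fingers close. It gives the time, the measured TCP pose, the force and the opening at its end, in the units of the state.
- telemetry.sense(): the state, without advancing time (a new reading comes with each control period).
- imaging.snapshot(name): name is "scene" or "side" or "wrist"; returns the picture (480x640x3 uint8, red, green, blue); there is no depth.
- imaging.camera_params(name): a dict with "fx", "fy", "cx", "cy" (pixels), "dist_coeffs" ([k1, k2, p1, p2, k3] as OpenCV has them; the pictures are not rectified), "rvec" (rotation vector, rad) and "tvec" (3), from world to camera coordinates, as OpenCV has them. Camera axes: x right, y down, z forward; pixel columns grow to the right and rows downward; lengths in m; the calibration is good to about 2 mm. A picture is of the moment at which its call begins: read the wrist's pose just before it. camera_params takes no time and is no camera call; for the wrist camera it gives the pose at the moment of the call.
- workorder.job_done(): hands the job in, once; it reports no verdict.
The state is a dict: "time": time; "joint_positions": joint angles; "dq": joint speeds; "effort": joint torques, N m; "eef_pos": TCP position; "eef_rot": TCP orientation; "contact_force": force on the tool from outside, world axes, zero at the start; "torque": the same for the moment, N m; "grip_width": finger opening in m.
Only numpy, scipy, OpenCV 4.12 (cv2) and the standard library are available. Lean on these libraries where they do the work, as an engineer would, in place of code of your own. Each camera call takes 0.05 s, during which the arm holds its last target.

## Working session

There is one attempt and no reset: what is moved stays moved. The work goes in short steps, Python scripts to look and compute and a tool call to move; the robot and the scene stay as the last step left them, time stands still between calls to the robot, and variables do not carry over. Pictures are saved under pics/ and viewed, and the job is handed in when it is done.

Besides the shell and the picture viewer there is one more tool, called after "Request:" as name(argument=value, ...) on one line, values as JSON. apply_moves: Moves the arm, as the interface text tells. Its arguments: {"type":"object","properties":{"moves":{"type":"array"},"grip_force":{"type":"number"}},"required":["moves"]}

```bash
ls; mkdir -p pics
python3 - <<'E'
from cell import telemetry, imaging
import cv2
s=telemetry.sense(); print(s)
for n in ("scene","side","wrist"):
    p=imaging.camera_params(n); print(n,p)
    cv2.imwrite(f"pics/{n}0.png",imaging.snapshot(n)[:,:,::-1])
E
```

```text
pics
{'time': 0.0, 'joint_positions': array([-1.21156339e+00,  3.00462912e-01,  1.52159116e+00, -3.21340133e-05,
        1.32065893e+00, -6.65695033e-02]), 'dq': array([ 8.79475194e-04, -3.76843078e-04,  1.31111843e-04,  1.01776237e-03,
        6.72144436e-05,  5.61594352e-04]), 'effort': array([-3.43556258e-04, -5.43503559e+01, -3.61796021e+01, -4.98557722e-05,
        4.00986581e-03, -7.04305444e-05]), 'eef_pos': array([ 0.2271072 , -0.50068117,  0.23872153]), 'eef_rot': array([-1.57191625e+00,  4.34692219e-05, -2.71578227e+00]), 'contact_force': array([-0.50604846, -0.44392175, -1.08967259]), 'torque': array([-0.01832462, -0.00711931,  0.000799  ]), 'grip_width': 0.08551827381878892}
scene {'fx': 479.1930210638797, 'fy': 479.1930210638797, 'cx': 315.1064350252965, 'cy': 235.29697959995875, 'dist_coeffs': array([-0.09124961,  0.        ,  0.        ,  0.        ,  0.        ]), 'rvec': array([ 1.57540746,  1.83481832, -0.85008082]), 'tvec': array([ 0.09251434, -0.21425431,  1.55034146])}
side {'fx': 543.5952139453227, 'fy': 543.5952139453227, 'cx': 317.5173131283906, 'cy': 235.76816299149903, 'dist_coeffs': array([0.00285783, 0.        , 0.        , 0.        , 0.        ]), 'rvec': array([ 2.17452646, -0.23330122,  0.13491825]), 'tvec': array([-0.48801225,  0.13363265,  1.48194649])}
wrist {'fx': 390.9850470103898, 'fy': 390.9850470103898, 'cx': 319.91558884448426, 'cy': 244.08950656292996, 'dist_coeffs': array([-0.06975143,  0.        ,  0.        ,  0.        ,  0.        ]), 'rvec': array([-2.42658929,  1.56538899,  0.23177479]), 'tvec': array([-0.54956563, -0.03738871,  0.37877438])}
```

View pics/scene0.png

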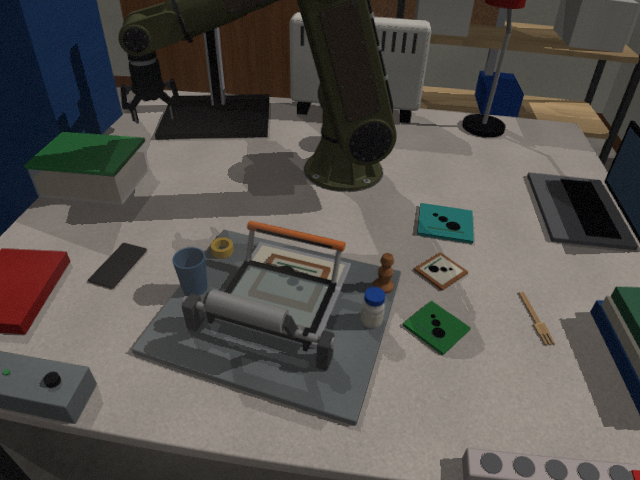

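View pics/side0.png

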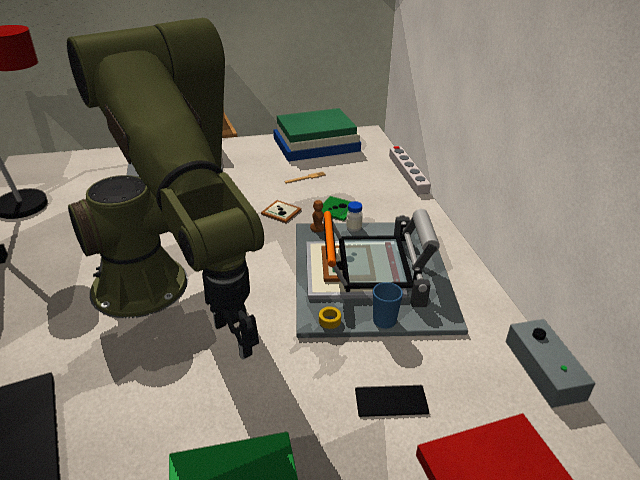

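View pics/wrist0.png

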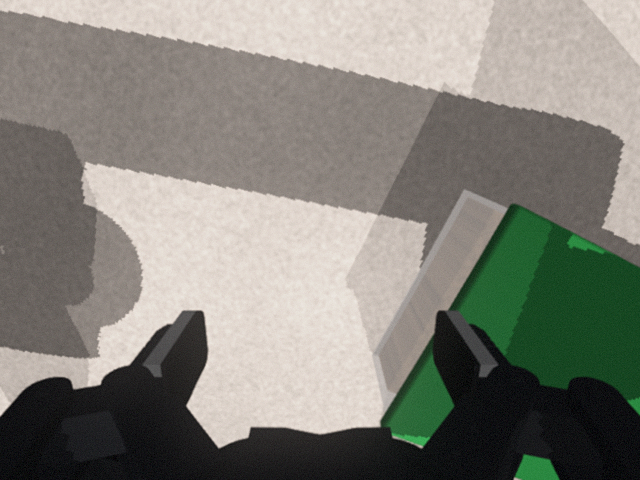

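The scene view looks back towards the robot: orange bar at about (248,227)–(343,246), baseboard corners near (137,347), (360,411), (400,262) and (222,233). Penpot (190,270), tape (222,246), puppet (387,272) and shaker (373,308) are on or beside the baseboard. I'll zoom in for accurate corners.

Run:
```python
import cv2
a=cv2.imread("pics/scene0.png")[215:420,130:410]; cv2.imwrite("pics/sc_z.png",cv2.resize(a,None,fx=2.8,fy=2.8,interpolation=cv2.INTER_CUBIC))
a=cv2.imread("pics/side0.png")[180:350,285:475]; cv2.imwrite("pics/si_z.png",cv2.resize(a,None,fx=3.5,fy=3.5,interpolation=cv2.INTER_CUBIC))
```

```text
(no output)
```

View pics/sc_z.png

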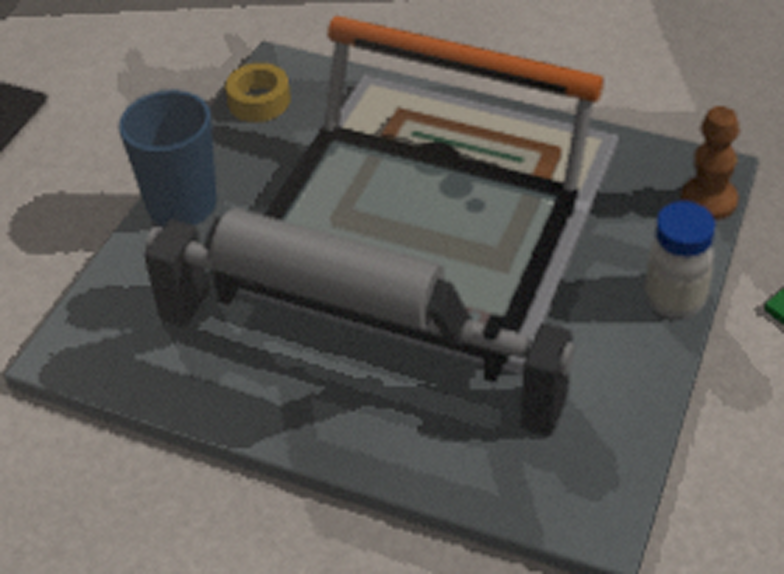

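View pics/si_z.png

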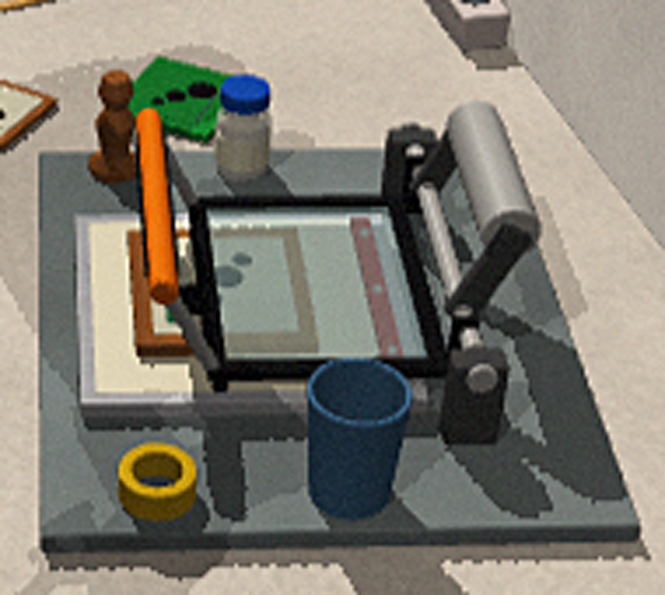

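```bash
cat > h.py <<'E'
import numpy as np, cv2
from scipy.optimize import least_squares
import json
def proj(p,X):
    return cv2.projectPoints(np.array(X,float),p["rvec"],p["tvec"],K(p),p["dist_coeffs"])[0].reshape(-1,2)
def K(p): return np.array([[p["fx"],0,p["cx"]],[0,p["fy"],p["cy"]],[0,0,1.]])
def ray(p,uv,z):
    n=cv2.undistortPoints(np.array([[uv]],float),K(p),p["dist_coeffs"])[0,0]
    R=cv2.Rodrigues(p["rvec"])[0]; c=-R.T@p["tvec"]; d=R.T@np.array([n[0],n[1],1]); return c+d*(z-c[2])/d[2]
def S(q,X):
    X=np.array(X,float); c,s=np.cos(q[2]),np.sin(q[2]); return np.c_[q[0]+c*X[:,0]-s*X[:,1],q[1]+s*X[:,0]+c*X[:,1],X[:,2]]
def inv(q,P):
    c,s=np.cos(q[2]),np.sin(q[2]); d=np.array(P)[:2]-q[:2]; return np.array([c*d[0]+s*d[1],-s*d[0]+c*d[1]])
E
cat > fit.py <<'E'
from h import *
from cell import imaging
ps,pd=imaging.camera_params("scene"),imaging.camera_params("side")
sc=lambda u,v:(u/2.8+130,v/2.8+215); sd=lambda u,v:(u/3.5+285,v/3.5+180)
obs=[(ps,(-.19,.24,.018),sc(757,158)),(ps,(-.19,-.24,.018),sc(265,42)),(ps,(.23,-.24,.018),sc(8,378)),
(ps,(-.1,-.115,.13),sc(337,30)),(ps,(-.1,.115,.13),sc(597,88)),
(pd,(-.19,.24,.018),sd(40,152)),(pd,(-.19,-.24,.018),sd(42,540)),(pd,(.23,-.24,.018),sd(637,527)),
(pd,(-.1,.115,.13),sd(148,117)),(pd,(-.1,-.115,.13),sd(165,288))]
f=lambda q:np.concatenate([proj(p,S(q,[X]))[0]-np.array(uv) for p,X,uv in obs])
r=least_squares(f,[.5,0,0]); q=r.x
print(q,np.round(r.fun.reshape(-1,2),1).tolist())
np.save("q.npy",q)
for n,uv in dict(nl=(128,232),nr=(136,347),fl=(297,230),fr=(317,347)).items():
    P=ray(pd,sd(*uv),.045); print(n,P.round(3),inv(q,P).round(4))
for n,uv in dict(nl=(560,150),nr=(400,108),fl=(515,272),fr=(330,222)).items():
    P=ray(ps,sc(*uv),.045); print(n,P.round(3),inv(q,P).round(4))
P=ray(ps,sc(175,205),.018);print("penpot~",P,inv(q,P)); P=ray(ps,sc(258,105),.018);print("tape",P,inv(q,P))
P=ray(ps,sc(712,205),.018);print("puppet",P,inv(q,P))
print("barmid",S(q,[(-.1,0,.13),(-.1,.115,.13),(-.1,-.115,.13),(.125,0,.085)]))
E
python3 fit.py
```

```text
[ 0.61427573 -0.08301418 -0.18111094] [[1.5, -0.6], [-1.1, -1.0], [-2.0, -0.6], [-1.2, -0.2], [1.6, 1.1], [-0.9, -0.9], [-0.6, -1.6], [1.2, -1.3], [-0.4, 0.3], [-0.5, 1.4]]
nl [0.514 0.012 0.045] [-0.1157  0.075 ]
nr [ 0.487 -0.133  0.045] [-0.1161 -0.0722]
fl [ 0.651 -0.014  0.045] [0.0234 0.0744]
fr [ 0.621 -0.161  0.045] [ 0.021  -0.0757]
nl [0.519 0.016 0.045] [-0.1118  0.0804]
nr [ 0.489 -0.127  0.045] [-0.1156 -0.0658]
fl [ 0.658 -0.001  0.045] [0.0285 0.0882]
fr [ 0.63  -0.153  0.045] [ 0.0282 -0.0659]
penpot~ [ 0.60799138 -0.29286473  0.018     ] [ 0.03161723 -0.20755023]
tape [ 0.47607971 -0.26100342  0.018     ] [-0.10387586 -0.19997029]
puppet [0.53621149 0.14690396 0.018     ] [-0.11820086  0.21209653]
barmid [[ 0.51591131 -0.06500194  0.13      ]
 [ 0.53662539  0.04811714  0.13      ]
 [ 0.49519723 -0.17812102  0.13      ]
 [ 0.73723125 -0.10552949  0.085     ]]
```

```bash
cat > pose.py <<'E'
from h import *
from scipy.spatial.transform import Rotation as Ro
q=np.load("q.npy")
def R_of(s): return Ro.from_euler("xyz",s["eef_rot"]).as_matrix()
def des(tilt,sign,yaw=None):
    # finger dir: tilt 0 = down, positive leans forward
    a=q[2] if yaw is None else yaw; ex=np.array([np.cos(a),np.sin(a),0]); ey=np.array([-np.sin(a),np.cos(a),0])
    y=ex*np.sin(tilt)-np.array([0,0,np.cos(tilt)]); z=sign*ey; return np.c_[np.cross(y,z),y,z]
def turn(s,Rd): return np.degrees(Ro.from_matrix(Rd@R_of(s).T).as_rotvec())/10
def W(x,z,y=0): return S(q,[(x,y,z)])[0]
def shift(s,P): return (np.array(P)-s["eef_pos"])/.06
E
python3 - <<'E'
from pose import *
from cell import telemetry,imaging
s=telemetry.sense();p=imaging.camera_params("wrist")
R=cv2.Rodrigues(p["rvec"])[0];c=-R.T@p["tvec"]; print("cam in tool",R_of(s).T@(c-s["eef_pos"]))
for sg in(1,-1): print(sg,turn(s,des(np.pi/4,sg)).round(2), turn(s,des(0,sg)).round(2))
print("A",W(-.168,.132),shift(s,W(-.168,.132)),"B",W(-.126,.09),"D",W(-.117,.05))
E
```

```text
cam in tool [-0.07272996 -0.13405313  0.00014126]
1 [-5.85 -0.72 13.57] [ 0.000e+00 -1.000e-02  1.452e+01]
-1 [ 0.55 -4.53 -3.3 ] [-0.   -0.   -3.48]
A [ 0.44902351 -0.05275361  0.132     ] [ 3.69845047  7.46640422 -1.78119393] B [ 0.49033656 -0.06031875  0.09      ] D [ 0.49918936 -0.06193986  0.05      ]
```

Request:
apply_moves(moves=[[[0.37,0.75,0,0.05,-0.45,-0.33,-1],[0.74,1.5,0,0.11,-0.91,-0.66,-1],[1.11,2.24,0,0.16,-1.36,-0.99,-1],[1.48,3.0,0,0.22,-1.81,-1.32,-1],[1.85,3.73,0,0.27,-2.26,-1.65,-1],[2.2,4.48,0,0.33,-2.72,-1.98,-1],[2.6,5.2,0,0.38,-3.17,-2.31,-1],[2.96,6.0,0,0.44,-3.62,-2.64,-1],[3.33,6.7,0,0.5,-4.08,-2.97,-1],[3.7,7.47,0,0.55,-4.53,-3.3,-1],[3.7,7.47,-0.5,0.55,-4.53,-3.3,-1],[3.7,7.47,-0.9,0.55,-4.53,-3.3,-1]]])

```text
time: 1.65
eef_pos: [0.4491, -0.051, 0.1843]
eef_rot: [-1.57, 0.785, 2.962]
contact_force: [0.0, -0.9, -0.3]
grip_width: 0.0
```

Run:
```python
from pose import *
from cell import telemetry,imaging
s=telemetry.sense()
print(s["time"],s["joint_positions"].round(3),s["eef_pos"],s["grip_width"],s["contact_force"])
print("resid turn",turn(s,des(np.pi/4,-1)),"A",shift(s,W(-.168,.132)),"B",shift(s,W(-.126,.09)))
cv2.imwrite("pics/side1.png",imaging.snapshot("side")[:,:,::-1])
cv2.imwrite("pics/wrist1.png",imaging.snapshot("wrist")[:,:,::-1])
```

```text
1.65 [-0.203 -0.145  2.323  0.09   0.179  1.466] [ 0.44906305 -0.05100861  0.18427502] 1.152758447574081e-05 [ 0.04707765 -0.86617251 -0.31772954]
resid turn [ 0.00109433 -0.0027239  -0.00805365] A [-6.59098256e-04 -2.90832978e-02 -8.71250294e-01] B [ 0.68789184 -0.15516901 -1.57125029]
```

View pics/side1.png

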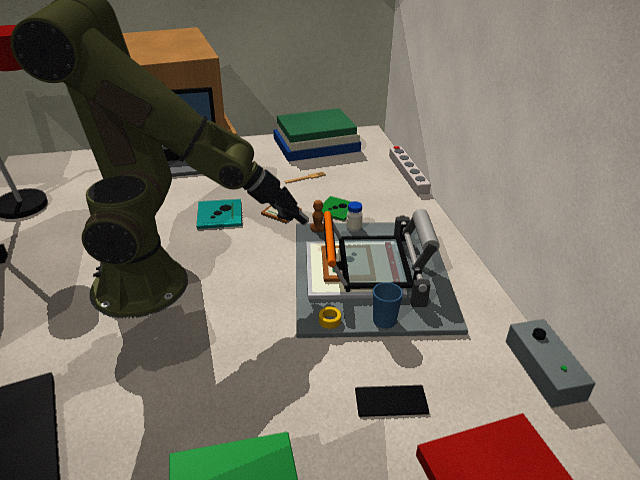

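View pics/wrist1.png

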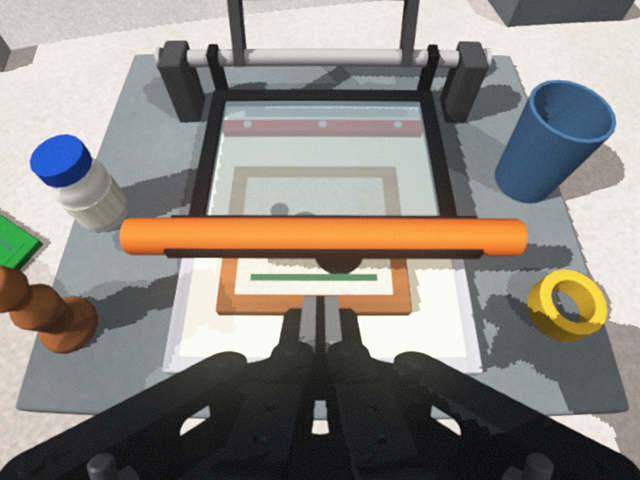

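Tool and bar line up: bar spans (120,237)–(526,237) in the wrist view, with the fingertips at (320,300) centred below it. Joint 5 is close to its lower limit (0.18), so I'll tilt only 30°.

Run:
```python
from pose import *
from cell import telemetry,imaging
s=telemetry.sense()
print("turn",turn(s,des(np.pi/6,-1)).round(2),"B",shift(s,W(-.129,.097)).round(2))
B=W(-.129,.097)
for th in np.r_[0:1.01:.1]:
    x=-.225*np.cos(th)+.045*np.sin(th)+.125; z=.045*np.cos(th)+.225*np.sin(th)+.085
    print(round(th,2),((W(x-.012,z-.023)-B)/.06).round(2))
```

```text
turn [0.27 1.45 0.  ] B [ 0.65 -0.13 -1.43]
0.0 [ 0.28 -0.05  0.17]
0.1 [ 0.37 -0.07  0.54]
0.2 [ 0.5  -0.09  0.9 ]
0.3 [ 0.66 -0.12  1.24]
0.4 [ 0.86 -0.16  1.57]
0.5 [ 1.08 -0.2   1.87]
0.6 [ 1.34 -0.25  2.15]
0.7 [ 1.62 -0.3   2.41]
0.8 [ 1.93 -0.35  2.63]
0.9 [ 2.25 -0.41  2.82]
1.0 [ 2.6  -0.48  2.98]
```

Request:
apply_moves(moves=[[[0,0,0,0.13,0.72,0,-1],[0,0,0,0.27,1.45,0,-1],[0.1,-0.02,-0.35,0.27,1.45,0,-1],[0.25,-0.05,-0.7,0.27,1.45,0,-1],[0.45,-0.09,-1.1,0.27,1.45,0,-1],[0.65,-0.13,-1.43,0.27,1.45,0,-1],[0.65,-0.13,-1.43,0.27,1.45,0,-1]]])

```text
time: 2.62
eef_pos: [0.4883, -0.0609, 0.0993]
eef_rot: [-1.57, 0.526, 2.959]
contact_force: [0.2, 0.5, 0.1]
grip_width: -0.0001
```

Run:
```python
from pose import *
from cell import telemetry,imaging
s=telemetry.sense()
print(s["time"],s["joint_positions"].round(3),s["eef_pos"],s["contact_force"])
print("resid turn",turn(s,des(np.pi/6,-1)),"B",shift(s,W(-.129,.097)))
a=imaging.snapshot("side")[180:350,245:475,::-1]
cv2.imwrite("pics/side2.png",cv2.resize(a,None,fx=3.4,fy=3.4,interpolation=2))
```

```text
2.625 [-0.203  0.171  2.15   0.034  0.295  1.52 ] [ 0.48826351 -0.06091804  0.09930641] [0.20744208 0.52312856 0.097398  ]
resid turn [0.0039809  0.01171741 0.01077741] B [-0.01463143  0.01899414 -0.03844024]
```

View pics/side2.png

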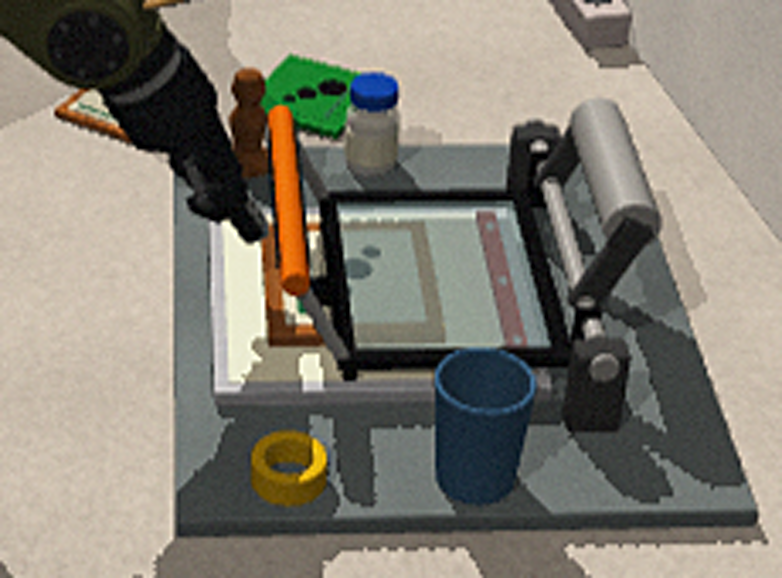

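Fingertip (258,235 in the crop) is just short of and below the bar, and nothing is touching. Starting the push.

Request:
apply_moves(moves=[[[0.14,-0.03,0.08,0,0,0,-1],[0.28,-0.05,0.17,0,0,0,-1],[0.32,-0.06,0.35,0,0,0,-1],[0.37,-0.07,0.54,0,0,0,-1],[0.43,-0.08,0.72,0,0,0,-1],[0.5,-0.09,0.9,0,0,0,-1],[0.58,-0.1,1.07,0,0,0,-1],[0.66,-0.12,1.24,0,0,0,-1],[0.76,-0.14,1.41,0,0,0,-1],[0.86,-0.16,1.57,0,0,0,-1],[0.97,-0.18,1.72,0,0,0,-1],[1.08,-0.2,1.87,0,0,0,-1]]])

```text
time: 4.18
eef_pos: [0.5535, -0.0726, 0.2123]
eef_rot: [-1.57, 0.527, 2.96]
contact_force: [-0.5, 0.2, -0.1]
grip_width: -0.0
```

Run:
```python
from pose import *
from cell import telemetry,imaging
s=telemetry.sense()
print(s["time"],s["joint_positions"].round(3),s["eef_pos"],s["contact_force"])
a=imaging.snapshot("side")[140:350,245:475,::-1]
cv2.imwrite("pics/side3.png",cv2.resize(a,None,fx=2.8,fy=2.8,interpolation=2))
```

```text
4.175 [-0.2    0.116  1.89   0.015  0.609  1.543] [ 0.55348241 -0.07260208  0.21225388] [-0.54242643  0.24666478 -0.13793371]
```

View pics/side3.png

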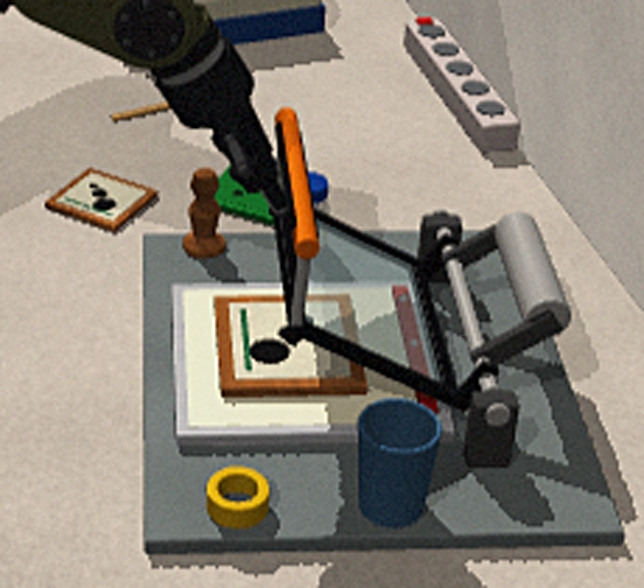

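The platen has swung up to about 0.5 rad and the finger is still on the bar's near lower side. Continuing past the balance point.

Request:
apply_moves(moves=[[[0.13,-0.025,0.14,0,0,0,-1],[0.26,-0.05,0.28,0,0,0,-1],[0.4,-0.075,0.41,0,0,0,-1],[0.54,-0.1,0.54,0,0,0,-1],[0.69,-0.125,0.65,0,0,0,-1],[0.85,-0.15,0.76,0,0,0,-1],[1.01,-0.18,0.86,0,0,0,-1],[1.17,-0.21,0.95,0,0,0,-1],[1.34,-0.24,1.03,0,0,0,-1],[1.52,-0.28,1.11,0,0,0,-1],[1.7,-0.31,1.17,0,0,0,-1],[1.7,-0.31,1.17,0,0,0,-1]]])

```text
time: 5.72
eef_pos: [0.6556, -0.0912, 0.2818]
eef_rot: [-1.57, 0.527, 2.96]
contact_force: [-0.5, -1.3, -1.0]
grip_width: 0.0002
```

Run:
```python
from pose import *
from cell import telemetry,imaging
s=telemetry.sense()
print(s["time"],s["joint_positions"].round(3),s["eef_pos"],s["contact_force"])
a=imaging.snapshot("side")[120:350,245:475,::-1]
cv2.imwrite("pics/side4.png",cv2.resize(a,None,fx=2.6,fy=2.6,interpolation=2))
```

```text
5.725 [-0.196  0.276  1.527  0.009  0.811  1.552] [ 0.65555085 -0.09118206  0.28181244] [-0.51718177 -1.34479084 -0.953372  ]
```

View pics/side4.png

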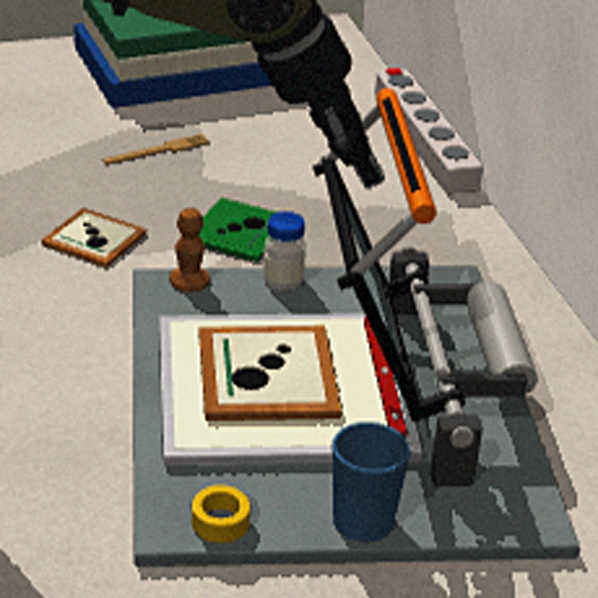

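Platen is well past balance (bar at (405,155) in the crop) and has run ahead of the fingers. I'll back off up the finger axis and then away.

Request:
apply_moves(moves=[[[-0.25,0.04,0.43,0,0,0,-1],[-0.5,0.09,0.87,0,0,0,-1],[-1.0,0.2,0.9,0,0,0,-1],[-1.6,0.3,0.5,0,0,0,-1],[-2.3,0.45,0.0,0,0,0,0],[-3.0,0.55,-0.5,0.0,0,0,1],[-3.4,0.6,-1.0,0.27,1.45,0,1],[-3.4,0.6,-1.5,0.54,2.9,0,1],[-3.4,0.6,-1.8,0.54,2.95,0,1],[-3.4,0.6,-1.8,0.54,2.95,0,1],[-3.4,0.6,-1.8,0.54,2.95,0,1],[-3.4,0.6,-1.8,0.54,2.95,0,1]]])

```text
time: 7.28
eef_pos: [0.4508, -0.055, 0.1747]
eef_rot: [-1.57, 0.007, 2.96]
contact_force: [-0.2, -0.1, 0.5]
grip_width: 0.0854
```

Run:
```python
from pose import *
from cell import telemetry,imaging
s=telemetry.sense()
print(s["time"],s["joint_positions"].round(3),s["eef_pos"],s["contact_force"],s["grip_width"])
print("turn",turn(s,des(0,-1)), inv(q,s["eef_pos"]))
im=imaging.snapshot("side")[:,:,::-1]; cv2.imwrite("pics/side5full.png",im)
cv2.imwrite("pics/side5.png",cv2.resize(im[120:350,245:475],None,fx=2.6,fy=2.6,interpolation=2))
import pickle;pickle.dump(imaging.camera_params("wrist"),open("w5.pkl","wb"))
cv2.imwrite("pics/wrist5.png",imaging.snapshot("wrist")[:,:,::-1])
```

```text
7.275 [-2.020e-01  1.520e-01  1.862e+00 -1.000e-03  1.120e+00  1.551e+00] [ 0.45079943 -0.05500656  0.17474801] [-0.16118081 -0.07950529  0.51154745] 0.08536523784467097
turn [0.01172977 0.03782303 0.0044796 ] [-0.16584732 -0.00189621]
```

View pics/side5.png

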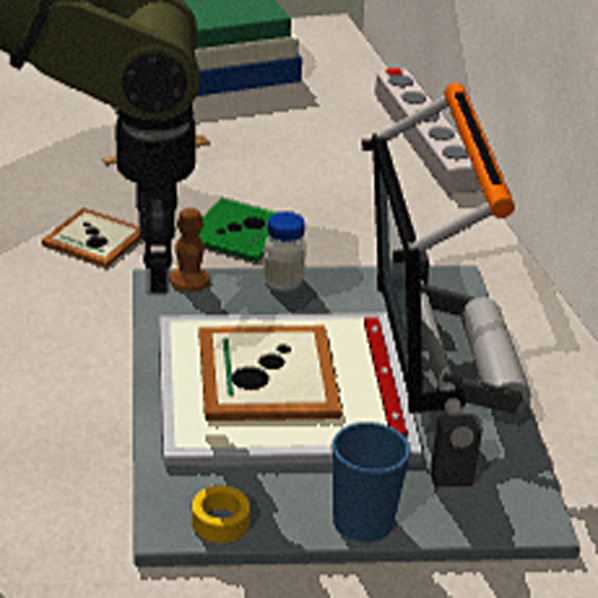

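View pics/wrist5.png

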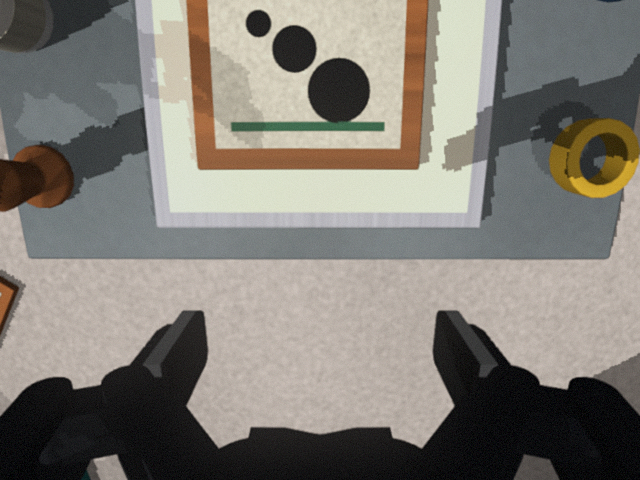

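Run:
```python
from pose import *
import pickle
from cell import telemetry,imaging
p=pickle.load(open("w5.pkl","rb")); s=telemetry.sense()
pd=imaging.camera_params("side")
for n,uv,z in [("cnl",(198,170),.045),("cnr",(418,169),.045),("padl",(157,227),.033),("padr",(480,227),.033),("basel",(30,258),.018),("baser",(610,258),.018)]:
    P=ray(p,uv,z); print(n,P.round(4),inv(q,P).round(4))
for n,uv,z in [("nl",(201,328),.045),("nr",(206,416),.045),("fl",(325,326),.045),("fr",(341,412),.045),("redtop",(367,319),.042)]:
    P=ray(pd,(uv[0]/2.6+245,uv[1]/2.6+120),z); print("side",n,inv(q,P).round(4))
R=cv2.Rodrigues(p["rvec"])[0];c=-R.T@p["tvec"];T=R_of(s)
for uv in [(206,313),(434,313),(192,311),(449,311),(208,352)]:
    n=cv2.undistortPoints(np.array([[uv]],float),K(p),p["dist_coeffs"])[0,0]
    d=T.T@(R.T@np.array([n[0],n[1],1])); o=T.T@(c-s["eef_pos"])
    k=(np.sign(d[2])*.0427-o[2])/d[2]; print(uv,(o+k*d).round(4))
```

```text
cnl [0.5113 0.0168 0.045 ] [-0.1193  0.0796]
cnr [ 0.4849 -0.1288  0.045 ] [-0.119  -0.0684]
padl [0.4765 0.0617 0.033 ] [-0.1616  0.1175]
padr [ 0.4332 -0.1721  0.033 ] [-0.1621 -0.1203]
basel [0.469  0.1825 0.018 ] [-0.1907  0.235 ]
baser [ 0.3824 -0.2848  0.018 ] [-0.1917 -0.2402]
side nl [-0.1135  0.0756]
side nr [-0.1153 -0.0757]
side fl [0.024 0.076]
side fr [ 0.0229 -0.0729]
side redtop [0.0733 0.0922]
(206, 313) [-0.0057 -0.0012 -0.0427]
(434, 313) [-0.0069 -0.0038  0.0427]
(192, 311) [-0.0137 -0.0157 -0.0427]
(449, 311) [-0.0153 -0.019   0.0427]
(208, 352) [ 0.0097 -0.0036 -0.0427]
```

Run:
```python
from pose import *
from cell import telemetry,imaging
s=telemetry.sense()
print(s["eef_pos"],shift(s,W(-.148,.06,.003)),shift(s,W(-.148,.036,.003)))
```

```text
[ 0.45087286 -0.05504452  0.17466889] [ 0.30606486  0.02732323 -1.91114821] [ 0.30606486  0.02732323 -2.31114821]
```

Request:
apply_moves(moves=[[[0.15,0.02,-0.5,0,0.04,0,1],[0.3,0.03,-1.2,0,0.04,0,1],[0.3,0.03,-1.9,0,0.04,0,1],[0.3,0.03,-2.1,0,0.04,0,1],[0.3,0.03,-2.25,0,0.04,0,1],[0.3,0.03,-2.31,0,0.04,0,1],[0.3,0.03,-2.34,0,0.04,0,1],[0.3,0.03,-2.34,0,0.04,0,1]]])

```text
time: 8.38
eef_pos: [0.4693, -0.0534, 0.034]
eef_rot: [-1.569, -0.002, 2.96]
contact_force: [-0.1, -0.5, 0.5]
grip_width: 0.0852
```

Run:
```python
from pose import *
from cell import telemetry,imaging
s=telemetry.sense()
print(s["time"],s["eef_pos"],inv(q,s["eef_pos"]),s["contact_force"],s["grip_width"])
print("turn",turn(s,des(0,-1)))
im=imaging.snapshot("side")[:,:,::-1]
cv2.imwrite("pics/side6.png",cv2.resize(im[200:330,280:440],None,fx=4.5,fy=4.5,interpolation=2))
cv2.imwrite("pics/wrist6.png",imaging.snapshot("wrist")[:,:,::-1])
```

```text
8.375 [ 0.46925204 -0.0533502   0.03401879] [-0.14799486  0.00305678] [-0.12949711 -0.54631037  0.47084432] 0.08520225640252031
turn [ 0.00965095 -0.01357672  0.00491833]
```

View pics/side6.png

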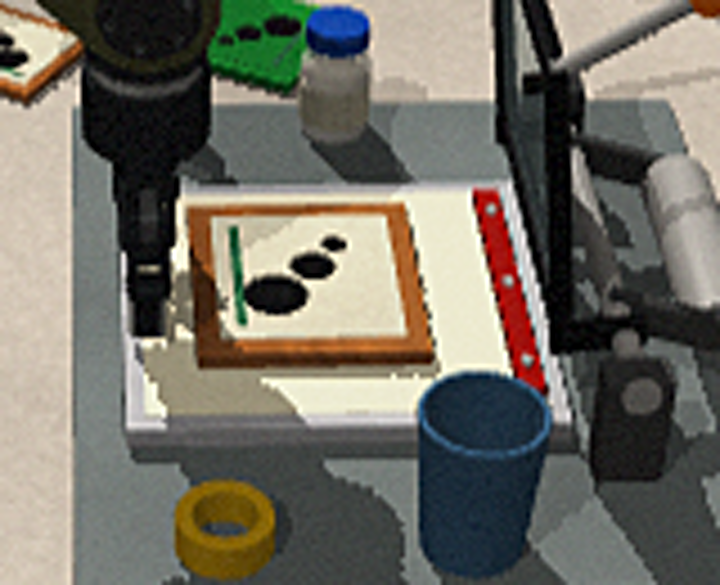

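View pics/wrist6.png

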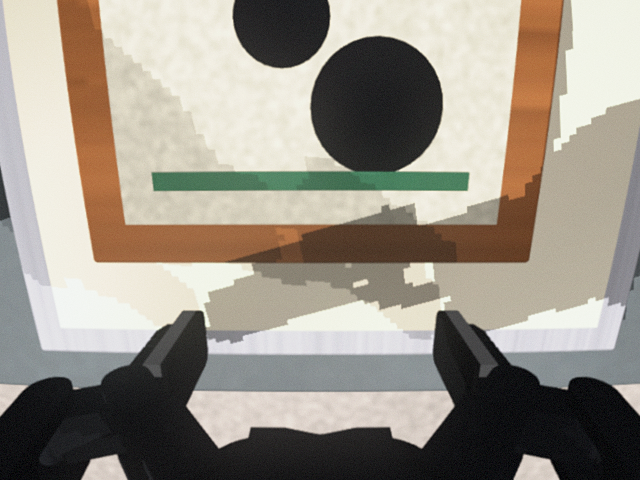

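Both fingers stand square behind the carrier's near edge (wrist view: edge at row 262, tips at row 312). Pushing a first 36 mm and checking.

Request:
apply_moves(moves=[[[0.1,-0.018,0,0,0,0,1],[0.2,-0.036,0,0,0,0,1],[0.29,-0.053,0,0,0,0,1],[0.34,-0.062,0,0,0,0,1],[0.39,-0.072,0,0,0,0,1],[0.44,-0.081,0,0,0,0,1],[0.49,-0.09,0,0,0,0,1],[0.54,-0.1,0,0,0,0,1],[0.59,-0.108,0,0,0,0,1],[0.59,-0.108,0,0,0,0,1]]])

```text
time: 9.72
eef_pos: [0.5047, -0.0598, 0.0335]
eef_rot: [-1.569, -0.003, 2.96]
contact_force: [0.2, -1.0, 0.3]
grip_width: 0.0857
```

Run:
```python
from pose import *
from cell import telemetry,imaging
s=telemetry.sense()
print(s["time"],s["eef_pos"],inv(q,s["eef_pos"]),s["contact_force"],s["grip_width"])
im=imaging.snapshot("side")[:,:,::-1]
cv2.imwrite("pics/side7.png",cv2.resize(im[200:330,280:440],None,fx=4.5,fy=4.5,interpolation=2))
```

```text
9.725 [ 0.50466214 -0.05982564  0.03353987] [-0.11199755  0.00306541] [ 0.1802693  -0.9517163   0.33168507] 0.08574846966607924
```

View pics/side7.png

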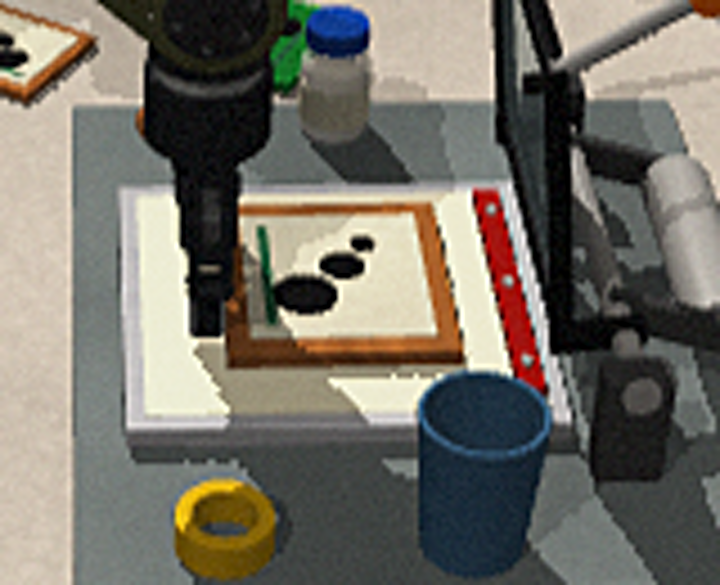

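The carrier slid along with the fingers and stayed square (far right corner moved from 434 to 463 in the crop). Continuing to just short of the stop.

Request:
apply_moves(moves=[[[0.05,-0.009,0,0,0,0,1],[0.1,-0.018,0,0,0,0,1],[0.15,-0.027,0,0,0,0,1],[0.2,-0.036,0,0,0,0,1],[0.25,-0.045,0,0,0,0,1],[0.3,-0.054,0,0,0,0,1],[0.34,-0.062,0,0,0,0,1],[0.38,-0.07,0,0,0,0,1],[0.42,-0.077,0,0,0,0,1],[0.44,-0.081,0,0,0,0,1],[0.46,-0.084,0,0,0,0,1],[0.46,-0.084,0,0,0,0,1]]])

```text
time: 11.28
eef_pos: [0.5321, -0.0648, 0.0335]
eef_rot: [-1.569, -0.003, 2.96]
contact_force: [-0.0, 1.1, -0.9]
grip_width: 0.0854
```

```bash
cat > look.py <<'E'
from pose import *
import sys
from cell import telemetry,imaging
s=telemetry.sense()
print(s["time"],s["eef_pos"],inv(q,s["eef_pos"]),s["contact_force"],s["grip_width"])
n=sys.argv[1]; im=imaging.snapshot("side")[:,:,::-1]
cv2.imwrite(f"pics/side{n}.png",cv2.resize(im[200:330,280:440],None,fx=4.5,fy=4.5,interpolation=2))
E
python3 look.py 8
```

```text
11.275 [ 0.53213531 -0.06483663  0.0335009 ] [-0.08407113  0.00308491] [-0.03678047  1.08330359 -0.86867068] 0.08535650837618185
```

View pics/side8.png

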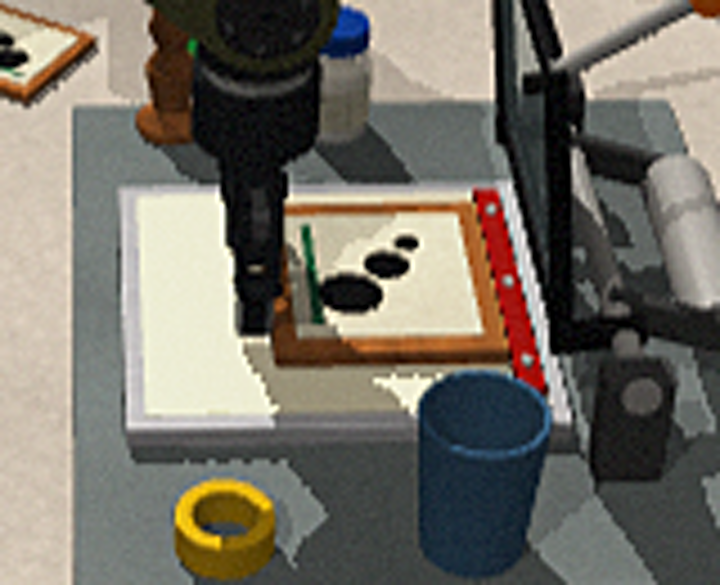

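The carrier's far edge is within 1–2 mm of the red bar with no stop force yet. I'll creep forward until force appears.

Request:
apply_moves(moves=[[[0.01,-0.002,0,0,0,0,1],[0.02,-0.004,0,0,0,0,1],[0.03,-0.005,0,0,0,0,1],[0.04,-0.007,0,0,0,0,1],[0.04,-0.007,0,0,0,0,1]]])

```text
time: 11.95
eef_pos: [0.5331, -0.0649, 0.0334]
eef_rot: [-1.569, -0.007, 2.96]
contact_force: [-13.1, 1.5, 10.6]
grip_width: 0.0854
```

```bash
python3 look.py 9
```

```text
11.95 [ 0.53309434 -0.06492589  0.03335234] [-0.08311171  0.00316985] [-13.11525293   1.48131249  10.59092692] 0.08535016020909117
```

View pics/side9.png

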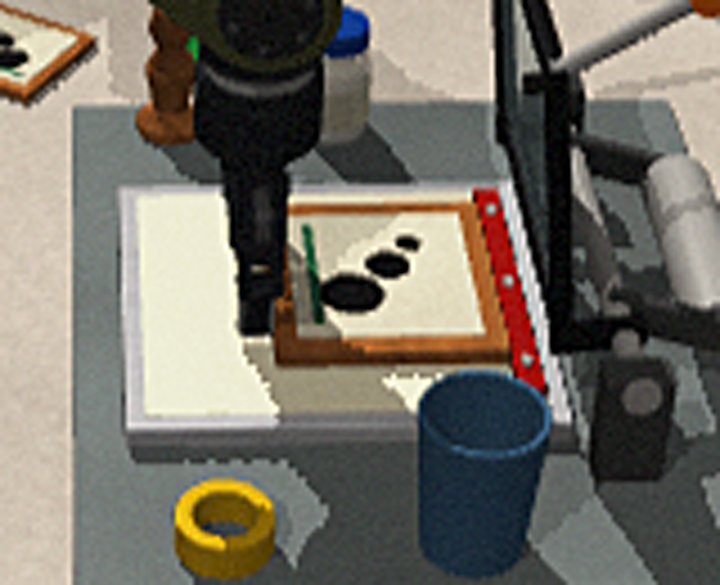

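A 13 N stop force shows the carrier is seated. Backing straight off, then lifting clear.

Request:
apply_moves(moves=[[[-0.05,0.009,0,0,0,0,1],[-0.2,0.036,0,0,0,0,1],[-0.5,0.09,0,0,0,0,1],[-0.9,0.16,0.3,0,0,0,1],[-1.3,0.24,1.0,0,0,0,1],[-1.3,0.24,1.8,0,0,0,1],[-1.3,0.24,2.5,0,0,0,1],[-1.3,0.24,2.5,0,0,0,1],[-1.3,0.24,2.5,0,0,0,1]]])

```text
time: 13.12
eef_pos: [0.4559, -0.0507, 0.1828]
eef_rot: [-1.569, -0.004, 2.96]
contact_force: [-1.1, -0.1, -0.5]
grip_width: 0.0853
```

```bash
python3 look.py 10
python3 - <<'E'
from cell import imaging
import cv2,pickle
pickle.dump(imaging.camera_params("wrist"),open("w10.pkl","wb"))
cv2.imwrite("pics/wrist10.png",imaging.snapshot("wrist")[:,:,::-1])
cv2.imwrite("pics/scene10.png",imaging.snapshot("scene")[:,:,::-1])
E
```

```text
13.125 [ 0.45587915 -0.05073556  0.18277273] [-0.16161999  0.0032199 ] [-1.14592407 -0.14376032 -0.47769747] 0.08533983416808898
```

View pics/side10.png

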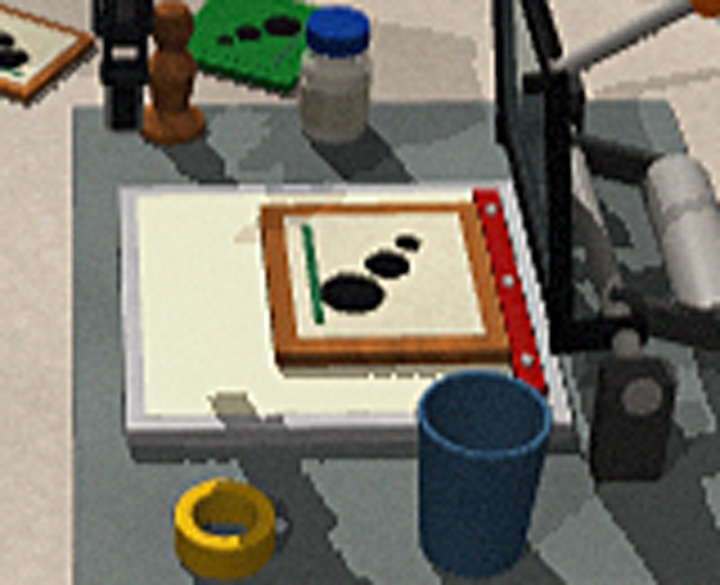

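View pics/wrist10.png

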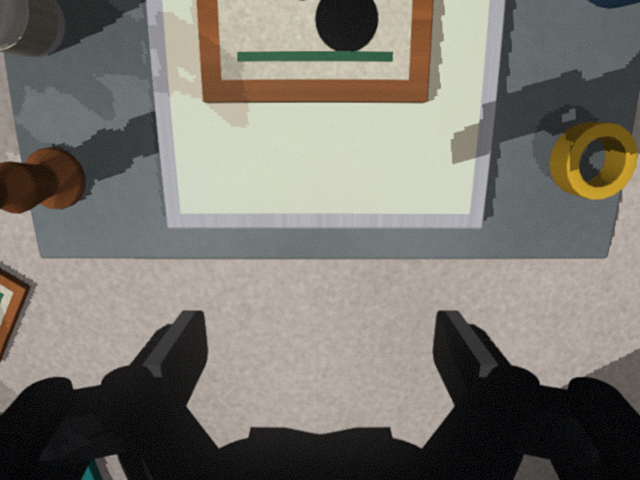

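View pics/scene10.png

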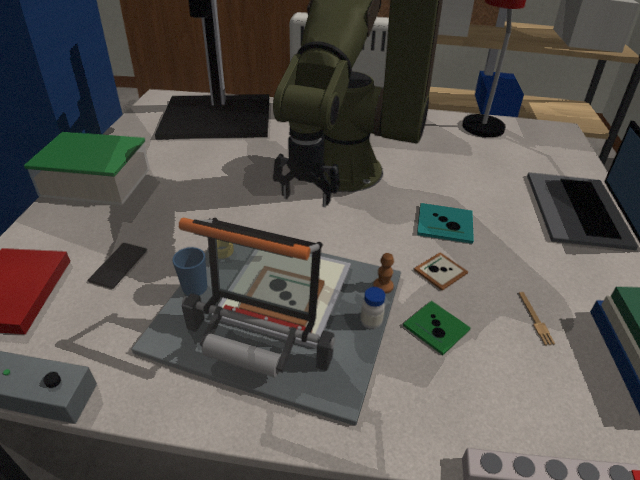

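Run:
```python
from pose import *
import pickle
from cell import imaging,telemetry
p=pickle.load(open("w10.pkl","rb"))
for n,uv,z in [("near l",(204,102),.045),("near r",(430,102),.045),("pad l",(168,227),.033),("pad r",(481,227),.033)]: print(n,inv(q,ray(p,uv,z)).round(4))
pd=imaging.camera_params("side")
for n,uv,z in [("nl",(262,205),.045),("nr",(280,357),.045),("fl",(473,203),.045),("fr",(508,352),.045),("redl",(474,189),.042),("redr",(520,392),.042)]: print("side",n,inv(q,ray(pd,(uv[0]/4.5+280,uv[1]/4.5+200),z)).round(4))
ps=imaging.camera_params("scene")
for th in (1.2,1.35,1.45):
    x=-.225*np.cos(th)+.045*np.sin(th)+.125; z=.045*np.cos(th)+.225*np.sin(th)+.085
    print(th,"scene",proj(ps,S(q,[(x,-.115,z),(x,.115,z)])).round(1).tolist(),"side",proj(pd,S(q,[(x,-.115,z),(x,.115,z)])).round(1).tolist())
im=imaging.snapshot("side")[:,:,::-1]; cv2.imwrite("pics/side11.png",cv2.resize(im[120:300,370:470],None,fx=5,fy=3.3*5/3.3*0.65,interpolation=2))
cv2.imwrite("pics/side11b.png",im)
d=imaging.snapshot("side")
hsv=cv2.cvtColor(d,cv2.COLOR_RGB2HSV); m=cv2.inRange(hsv,(6,180,120),(18,255,255)); m[:,:370]=0;m[:,470:]=0
n,l,st,c=cv2.connectedComponentsWithStats(m); i=1+st[1:,4].argmax(); print("orange side",st[i],c[i])
d=imaging.snapshot("scene");hsv=cv2.cvtColor(d,cv2.COLOR_RGB2HSV); m=cv2.inRange(hsv,(6,180,100),(18,255,255)); m[300:]=0
n,l,st,c=cv2.connectedComponentsWithStats(m[:,:340]); i=1+st[1:,4].argmax(); print("orange scene",st[i],c[i])
```

```text
near l [-0.0726  0.0791]
near r [-0.0729 -0.0705]
pad l [-0.161   0.1172]
pad r [-0.1616 -0.1194]
side nl [-0.0676  0.0774]
side nr [-0.0675 -0.0742]
side fl [0.0678 0.0763]
side fr [ 0.0676 -0.0731]
side redl [0.0714 0.0957]
side redr [ 0.0699 -0.1059]
1.2 scene [[198.8, 206.6], [320.6, 234.1]] side [[413.6, 200.9], [397.8, 155.7]]
1.35 scene [[188.8, 216.0], [314.0, 245.1]] side [[428.4, 199.4], [410.7, 154.4]]
1.45 scene [[182.0, 223.9], [309.4, 254.3]] side [[438.2, 199.6], [419.3, 154.5]]
orange side [416 152  26  48 269] [427.86245353 176.98513011]
orange scene [294 245  14   7  37] [301.27027027 247.51351351]
```

Run:
```python
from cell import workorder,telemetry
print(telemetry.sense()["time"],workorder.job_done())
```

```text
the job is handed in; nothing more can be done
13.425 None
```

I handed the job in at 13.4 s: the platen stands open by itself and the carrier is against the register bar. No verdict came back, so what follows rests on my own measurements.

- **Platen:** I pushed the orange bar up from its near, lower side with shut fingers until the platen ran ahead of them and swung open. At the last check the bar's position in the side image matched about 1.44 rad, with the fingers well clear. In the scene image the colour mask caught only a fragment of the bar, so it gave no usable second reading. By eye, that view agrees.
- **Carrier:** I pushed its near edge with the open fingers until it stopped against the red bar at about 13 N, then backed straight off and lifted away. It is square within about 0.01 rad and within 5 mm of the centre line.
- **Carrier position along the pad:** the two cameras disagree slightly, giving a centre at x ≈ 0 mm from the side view and about −2.7 mm from the wrist view. The wrist view's pad edge also read about 1 mm off, so I take it as nearer −2 mm. Both readings are within the −4 to +6 mm allowed.
- **Unexplained force:** at the stop there was also about 10 N upward on the tool, probably friction against the carrier's edge. The carrier lay flat afterwards.
- **Bystanders:** all looked unmoved in the last pictures, though I did not measure their positions.

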